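Clamp the whetstone under the holder's sprung arm

ROBOT

A 6-joint arm with a two-finger parallel gripper is mounted at the origin on the work surface. World frame = base frame: x ahead of the robot, y to its left, z up, the work surface at z = 0. Lengths are in m, angles in rad, forces in N, time in s.
With the tool pointing down it reaches from about 0.325 to 0.85 m from the base axis. Payload 15.5 kg.
Tool frame: the origin (TCP) lies on the centre line of the jaws, within the pads' length; the fingertips stand 19 mm ahead of it and the grasp point (between the pads) is the TCP; z points along the fingers, y is the line along which they close (so a half turn about z gives the same grasp; the last joint's range is limited). The gripper opens to 91 mm and grips with 3 to 60 N. Pads are 32 mm wide; open, the fingers measure 118 mm over their backs; the gripper's body (76 mm by 178 mm) begins 60 mm behind the grasp point.
Start: joints at [1.117, 0.494, 1.345, -0, 1.302, -0.096], TCP at [0.219, 0.585, 0.233] pointing down, gripper open.
Joint ranges: [-2.91, 2.91], [-0.82, 2.16], [0.22, 2.67], [-1.22, 4.37], [0.12, 2.79], [-3.08, 3.08]. Speed limits (rad/s): [1.89, 1.89, 2.57, 3.01, 3.01, 3.01].

INTERFACE

Orientations are given as a unit quaternion [w, x, y, z].
In Python, from cell import robot gives the robot as it stands.
- The arm moves only by the shell command python3 -m pendant 'ROWS'. ROWS is a JSON list of rows, 1 to 5 of them, each an object with the fields finger_gap (the finger opening in m), xyz (a list: dx, dy, dz in fractions of the full range, 1 being 80 cm), rotvec (a list: a rotation vector rx, ry, rz in parts of the range, where 1.0 means 180 degrees); a field left out counts as zero (the opening has to be given); each row shifts and turns the commanded pose from where the row before left it, along the tool's axes as they then stand; what a row does not reach is not made up. A row lasts 1/12 s, in which the tool goes at most 0.0417 m and 0.125 rad, less where a joint would pass 70% of its speed; a pose out of reach is approached as far as the arm can. The fingers move at their own pace and stop on an object; the grip force is fixed at half the most. Time passes only in rows, so rows that do not move let the fingers close. It prints the time, the measured TCP pose, the force, the opening and the grip force at its end. Input that does not fit is refused with a message, and nothing moves.
- robot.sense(): the state, without advancing time (a new reading comes with each control period).
- robot.snapshot(name): name is "scene" or "top"; returns (picture, depth): 400x640x3 uint8, red, green, blue; 400x640 float32, m along the optical axis (not along the pixel's ray), 0 where there is no reading.
- robot.calibration(name): a dict with "intrinsics" (3x3 intrinsics, pixels), "dist_coeffs" ([k1, k2, p1, p2, k3] as OpenCV has them; the pictures are not rectified), "world_to_cam" (4x4, takes a point from world to camera coordinates). Camera axes: x right, y down, z forward; pixel columns grow to the right and rows downward; lengths in m; the calibration is good to about 2 mm. A picture is of the moment at which its call begins. calibration takes no time and is no camera call.
- robot.hand_in(): hands the job in; it is judged then, once.
Trained networks look in the newest picture that a camera, given by its name, has taken for a name from the list of things; names that differ only in an ending like _2 or _b are one class to them, and where a whole thing is asked for, a point or a joint stands for the part that bears it (a point fixed in the world has none). Each returns a list of dicts, best first, with "conf" (0 to 1); they miss things now and then, are a little off and sometimes report something else, mostly with a low value. They report only what shows in the picture. A call takes as long as a camera call. They do not tell look-alikes from the thing itself.
- robot.masks_of(camera, name): "mask" (400x640 bool, what is visible of it) and "uv" ([column, row] in pixels, amid what is visible of it).
The state is a dict: "time_s": time; "joint_positions": joint angles; "joint_vel": joint speeds; "effort": joint torques, N m; "position": TCP position; "tool_rot": TCP orientation; "ft_force": force on the tool from outside, world axes, zero at the start; "moment": the same for the moment, N m; "grip_width": finger opening in m; "gripper_force": force on a finger pad.
Only numpy, scipy, OpenCV 4.12 (cv2) and the standard library are available. Lean on these libraries where they do the work, as an engineer would, in place of code of your own. Each camera call takes 0.05 s, during which the arm holds its last target. There are 200 camera calls.

TASK

Get the knife station ready: set the whetstone in its holder for sharpening, lying flat and square on the holder's bed between the low end stop and the sprung hold-down arm, with the arm over its end and bearing on it, and let go. Work it in gently, without ramming the arm back or forcing the stone down, and do not disturb the knife, can, tin and oil bottle.

Things in the scene. Friction and masses are not known exactly. Their poses are not given: they have to be found in the camera images.
- tray: Stone holder, fixed to the table: a steel drip tray 340 x 120 x 31 mm (x, y, z) with two bars along it and a dark carrier locked on the bars. Origin: centre of its underside; x points along it to the sprung arm, z up. The carrier may be locked up to 35 mm either way along x from its middle place and carries bed, stop and arm with it; its place is NOT measured: find it by touch.
- seat (a point): Reference point fixed in the tray, at tray x -10, y 0, z 46 mm: with the carrier in the middle, the seated stone's origin lies here. The bed is flat, 56 mm wide, its top at this height; it runs from the end stop's face 75 mm behind this point (-x) to 97 mm ahead of it. The stop is a bar 52 mm wide, 8 mm thick, rising 6 mm above the bed.
- flap (a point): Reference point fixed in the tray (x 89, z 26 mm): with the carrier in the middle, the hinge pin (along y) of the sprung arm, a bright steel flap 34 mm wide, 5 mm thick. At rest it leans 33 degrees over the bed; its upper edge overhangs to 38 mm behind the pin, 52 mm above it; a thumb lip turns back from there to 70 mm above the pin.
- touch (a point): Reference point fixed in the tray (x 56, z 71 mm): with the carrier in the middle, where the stone's upper end edge first meets the arm's underside at rest, 141 mm from the stop. Pushed in +x from there, the arm gives 9 mm when a stone is seated, 18 mm at its hard back stop. It takes about 3 N at first touch, 6 N at the seat, 10 N near the back stop, friction included; over 12 N means jammed.
- stone: The whetstone, a plain rectangular block 150 x 50 x 25 mm (x, y, z), 0.42 kg give or take a third, grey below and tan above, lying loose on the table. Origin: centre of its underside; x along its length, z up. Either end may go under the arm.
- can: Closed tin can standing on the table, 74 mm across, 110 mm high; origin: centre of its underside. Leave it alone.
- oil: Full oil bottle standing on the table, 76 mm across, 270 mm high; origin: centre of its underside. Leave it alone.
- tin: Small rectangular spice tin standing on the table, 50 x 70 x 94 mm; origin: centre of its underside. Leave it alone.
- knife: Kitchen knife lying on the table, about 315 mm long, handle 18 mm thick towards -x, blade towards +x; origin: on the underside where handle meets blade. Leave it alone.
Mind the look-alikes: they are no part of the job. What is shaped like the stone but purple, turquoise or yellow is not meant.

How it is judged:
By the outcome, as a careful person would: the job done as asked, in the order asked, and still so for the second after the job is handed in, with the robot touching nothing.
It also fails if it takes over 64 s, if anything falls off the work surface, if the arm or the gripper's body presses on something with over 40 N, if the wrist force passes 120 N, or if a joint passes its speed limit or range.

## Working session

There is one attempt and no reset: what is moved stays moved. The work goes in short steps, Python scripts to look and compute and a shell command to move; the robot and the scene stay as the last step left them, time stands still between calls to the robot, and variables do not carry over. Pictures are saved under pics/ and viewed, at most 10 in all, crops included, and the job is handed in when it is done.

```bash
mkdir -p pics; ls
cat > h.py <<'E'
import numpy as np, cv2
from cell import robot
def pts(cam, depth, mask):
    c=robot.calibration(cam); K=np.array(c["intrinsics"]); D=np.array(c["dist_coeffs"]); T=np.linalg.inv(np.array(c["world_to_cam"]))
    v,u=np.nonzero(mask&(depth>0)); d=depth[v,u]
    n=cv2.undistortPoints(np.c_[u,v].astype(np.float64)[:,None],K,D)[:,0]
    P=np.c_[n*d[:,None],d]; return P@T[:3,:3].T+T[:3,3], u, v
E
python3 - <<'E'
from h import *
for n in ("scene","top"):
    p,d=robot.snapshot(n); np.savez(f"{n}.npz",p=p,d=d)
    cv2.imwrite(f"pics/{n}1.png",p[:,:,::-1])
    for o in ("stone","tray","flap","can","oil","tin","knife"):
        for r in robot.masks_of(n,o)[:4]:
            m=r["mask"]; P,u,v=pts(n,d,m)
            if len(P)<10: continue
            z=P[:,2]; t=P[z>np.percentile(z,95)-0.006]
            (c,s,a)=cv2.minAreaRect((t[:,:2]*1000).astype(np.float32))
            print(n,o,round(r["conf"],2),np.round(r["uv"]),m.sum(),"ztop",np.round(np.percentile(z,95),3),"rect",np.round(c),np.round(s),round(a,1), p[m].mean(0).round())
print(robot.sense())
E
```

```text
pics
scene stone 0.94 [319. 125.] 778 ztop 0.031 rect [ 294. -312.] [ 53. 149.] 49.1 [103.  61. 138.]
scene stone 0.93 [199. 134.] 810 ztop 0.031 rect [ 584. -576.] [217.  76.] 34.9 [177. 163.  83.]
scene stone 0.63 [271. 169.] 812 ztop 0.03 rect [ 512. -338.] [151.  50.] 11.9 [187. 172.  86.]
scene stone 0.62 [257. 104.] 577 ztop 0.031 rect [ 341. -555.] [151.  50.] 62.1 [ 58. 146. 148.]
scene tray 0.73 [431. 269.] 6317 ztop 0.05 rect [509. 186.] [332.  77.] 85.2 [118. 118. 126.]
scene tray 0.37 [209. 170.] 748 ztop 0.098 rect [ 649. -452.] [66. 44.] 67.7 [139. 121.  89.]
scene flap 0.62 [429. 266.] 6325 ztop 0.05 rect [509. 187.] [330.  77.] 85.2 [118. 118. 126.]
scene can 0.58 [235. 228.] 1112 ztop 0.114 rect [ 749. -243.] [67. 65.] 42.7 [122. 130. 132.]
scene oil 0.6 [427. 351.] 2176 ztop 0.27 rect [735. 306.] [33. 33.] 38.1 [72. 77. 67.]
scene tin 0.76 [206. 170.] 793 ztop 0.098 rect [ 649. -452.] [66. 45.] 65.4 [136. 119.  89.]
scene tin 0.33 [428. 267.] 6406 ztop 0.05 rect [509. 186.] [332.  77.] 85.2 [117. 118. 127.]
top stone 0.89 [344. 214.] 594 ztop 0.029 rect [ 463. -194.
[... 895 characters left out ...]
s': array([ 1.11747428e+00,  4.93565944e-01,  1.34547764e+00,  4.17136807e-05,
        1.30249885e+00, -9.54909927e-02]), 'joint_vel': array([-1.54663990e-03, -7.70019278e-05, -4.60693965e-04,  4.71604162e-05,
       -4.84146641e-04, -1.12136040e-03]), 'effort': array([-2.42310649e-03, -8.78639603e+01, -3.82233524e+01,  7.06080417e-02,
        4.45897516e-02, -7.51216203e-05]), 'position': array([0.21888829, 0.58543387, 0.23294374]), 'tool_rot': array([-1.25540180e-05,  1.77967958e-01,  9.84036282e-01,  2.96206347e-05]), 'ft_force': array([-0.74200702, -0.05026089,  0.55691961]), 'moment': array([-0.05096987,  0.00276333,  0.01035159]), 'gripper_force': 0.0, 'grip_width': 0.0915297816409186}
```

Run:
```python
import numpy as np,cv2
a=np.load("scene.npz")["p"];b=np.load("top.npz")["p"]
x=np.hstack([cv2.resize(a[80:400,160:600],(396*1,288)),np.zeros((288,4,3),np.uint8),cv2.resize(b[90:310,170:490],(400,275+13))])
cv2.imwrite("pics/both.png",b[:,:,::-1]); 
s=cv2.resize(b[170:250,320:400],(400,400),interpolation=cv2.INTER_CUBIC);t=cv2.resize(b[150:260,200:290],(327,400),interpolation=cv2.INTER_CUBIC)
cv2.imwrite("pics/crop.png",np.hstack([s,t])[:,:,::-1])
```

```text
(no output)
```

View pics/both.png

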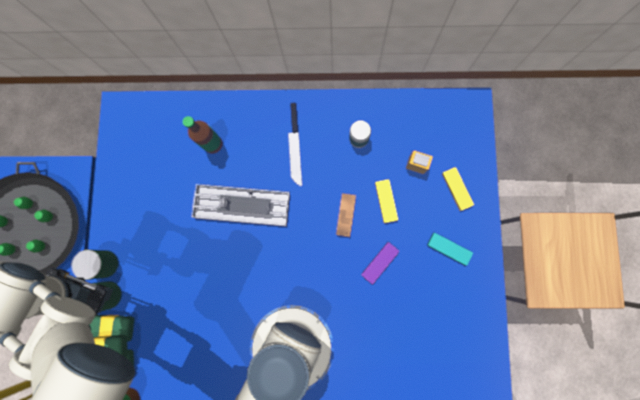

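View pics/crop.png

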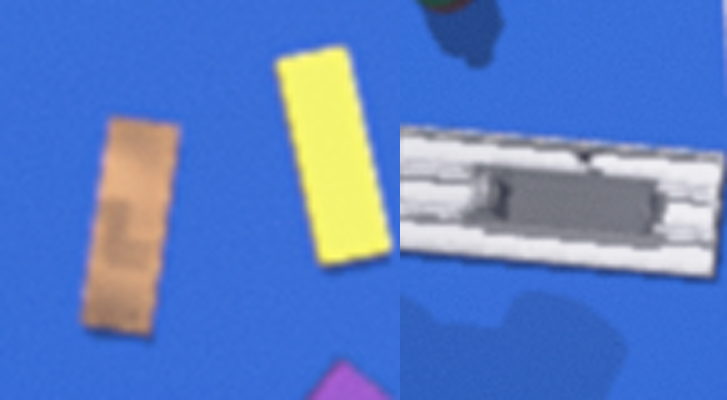

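View pics/scene1.png

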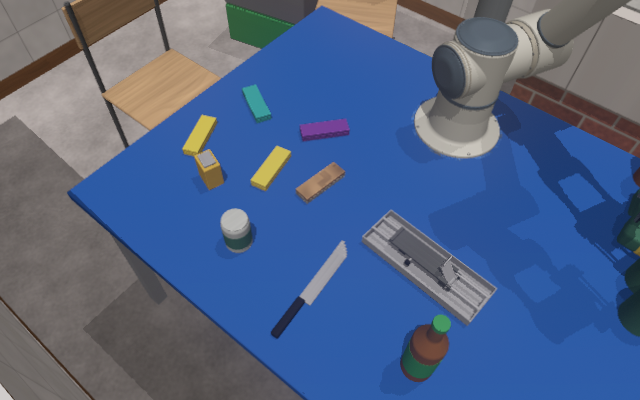

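Candidates (top picture): the tan block at (345,214), yellow blocks at (387,201) and (457,187), turquoise at (450,249), purple at (380,262). The crop shows a plain tan top at (345,214), so that is the stone. The tray is at (242,205) with the bright flap at its left (+y) end, so tray x points to +y.

```bash
cat >> h.py <<'E'
from scipy.optimize import minimize
def proj(cam,P):
    c=robot.calibration(cam); T=np.array(c["world_to_cam"])
    return cv2.projectPoints(np.asarray(P,float),cv2.Rodrigues(T[:3,:3])[0],T[:3,3],np.array(c["intrinsics"]),np.array(c["dist_coeffs"]))[0][:,0]
def frame(q,P):
    c,s=np.cos(q[2]),np.sin(q[2]); return np.c_[q[0]+c*P[:,0]-s*P[:,1],q[1]+s*P[:,0]+c*P[:,1],P[:,2]]
def fit(masks,dims,q0):
    B=np.array([[sx*dims[0]/2,sy*dims[1]/2,z] for sx in(-1,1) for sy in(-1,1) for z in(0,dims[2])])
    def cost(q):
        t=0
        for cam,m in masks.items():
            S=8; uv=proj(cam,frame(q,B)); o=np.floor(uv.min(0))-8; w=np.ceil(uv.max(0)-o).astype(int)+9
            im=np.zeros((w[1]*S,w[0]*S),np.uint8)
            cv2.fillConvexPoly(im,cv2.convexHull(np.round((uv-o+.5)*S*16).astype(np.int32)),1,shift=4)
            im=cv2.resize(im.astype(np.float32),(int(w[0]),int(w[1])),interpolation=cv2.INTER_AREA)
            y,x=int(o[1]),int(o[0]); mm=m[y:y+w[1],x:x+w[0]]; 
            t+=np.abs(im-mm).sum()/mm.sum()
        return t
    q0=np.array(q0,float)
    return minimize(cost,q0,method="Nelder-Mead",options=dict(initial_simplex=np.vstack([q0]+[q0+e for e in np.diag([.006,.006,.04])]),xatol=1e-5,fatol=1e-5))
def onplane(cam,uv,z):
    c=robot.calibration(cam); T=np.linalg.inv(np.array(c["world_to_cam"]))
    n=cv2.undistortPoints(np.asarray(uv,float)[:,None],np.array(c["intrinsics"]),np.array(c["dist_coeffs"]))[:,0]
    r=np.c_[n,np.ones(len(n))]@T[:3,:3].T; return T[:3,3]+r*((z-T[2,3])/r[:,2])[:,None]
def local(q,P):
    c,s=np.cos(q[2]),np.sin(q[2]); d=P[:,:2]-q[:2]; return np.c_[d@[c,s],d@[-s,c],P[:,2]]
E
python3 - <<'E'
from h import *
D={}
for n in("scene","top"): p,d=robot.snapshot(n); D[n]=(p,d)
M={}
for n in D:
    M[n,"tray"]=robot.masks_of(n,"tray")[0]["mask"]
    for r in robot.masks_of(n,"stone"):
        c=np.median(D[n][0][r["mask"]],0); print(n,c,r["uv"])
        if c[0]>c[1]*1.2>c[2]*1.2: M[n,"stone"]=r["mask"]
for o,dm,q in(("tray",(.34,.12,.031),(.508,.184,1.483)),("stone",(.15,.05,.025),(.463,-.194,-.152))):
    for cs in(("scene",),("top",),("scene","top")):
        mk={c:M[c,o] for c in cs if (c,o) in M}
        if mk: r=fit(mk,dm,q); print(o,list(mk),r.x.round(4),round(r.fun,3))
    if o=="tray": Q=r.x
# depth cloud in the tray
for n in D:
    P,u,v=pts(n,D[n][1],M[n,"tray"]); L=local(Q,P)*1000; col=D[n][0][v,u].mean(1)
    f=L[:,2]>66; print(n,"flap>66",f.sum(),L[f].round().tolist()[:12])
    for x0 in range(-150,150,10):
        k=(abs(L[:,0]-x0)<5)&(abs(L[:,1])<14)
        if k.any(): print(x0,k.sum(),col[k].mean().round(),np.median(L[k,2]).round(1),end="; ")
    print()
E
```

```text
scene [205. 189.  85.] [202.5, 135.3]
scene [118.  66. 151.] [323.0, 126.3]
scene [204. 187.  90.] [271.5, 166.4]
scene [ 62. 157. 157.] [258.1, 104.3]
scene [152. 121.  99.] [320.8, 182.8]
top [245. 241. 107.] [458.4, 187.2]
top [ 74. 207. 209.] [448.7, 249.1]
top [192. 149. 122.] [346.6, 213.2]
top [157.  91. 207.] [380.3, 260.8]
tray ['scene'] [0.498  0.1869 1.4788] 0.027
tray ['top'] [0.5001 0.1857 1.4775] 0.025
tray ['scene', 'top'] [0.4997 0.1864 1.4781] 0.06
stone ['scene'] [ 0.4597 -0.194  -0.1515] 0.062
stone ['top'] [ 0.4628 -0.1943 -0.1604] 0.054
stone ['scene', 'top'] [ 0.4617 -0.1942 -0.1545] 0.125
scene flap>66 93 [[44.0, 14.0, 95.0], [46.0, 15.0, 96.0], [40.0, 15.0, 84.0], [44.0, 10.0, 95.0], [46.0, 10.0, 98.0], [48.0, 12.0, 97.0], [40.0, 12.0, 82.0], [43.0, 8.0, 92.0], [46.0, 7.0, 96.0], [47.0, 9.0, 96.0], [39.0, 10.0, 79.0], [43.0, 3.0, 93.0]]
-150 23 145.0 8.3; -140 23 146.0 7.8; -130 23 142.0 7.8; -120 10 132.0 7.8; -110 15 113.0 49.3; -100 42 91.0 49.6; -90 40 94.0 46.8; -80 35 94.0 46.7; -70 37 94.0 48.1; -60 38 92.0 46.0; -50 43 92.0 46.5; -40 37 93.0 46.9; -30 
[... 430 characters left out ...]
.0], [43.0, -11.0, 90.0], [39.0, -11.0, 93.0], [38.0, -12.0, 83.0], [37.0, -14.0, 74.0], [46.0, -7.0, 91.0], [42.0, -7.0, 93.0], [39.0, -7.0, 93.0]]
-150 22 221.0 6.5; -140 21 218.0 5.8; -130 19 222.0 5.3; -120 21 211.0 6.2; -110 39 120.0 9.1; -100 19 123.0 46.2; -90 22 124.0 46.1; -80 20 123.0 45.5; -70 22 123.0 45.8; -60 23 122.0 45.6; -50 19 122.0 45.7; -40 22 121.0 44.8; -30 21 121.0 45.8; -20 22 120.0 44.6; -10 24 121.0 45.9; 0 22 121.0 45.9; 10 22 121.0 44.4; 20 23 121.0 46.0; 30 20 112.0 44.8; 40 50 108.0 81.5; 50 4 145.0 90.5; 60 11 155.0 46.5; 70 16 159.0 33.7; 80 8 184.0 29.8; 90 18 211.0 4.7; 100 18 208.0 6.3; 110 21 210.0 6.0; 120 22 203.0 5.0; 130 18 211.0 5.8; 140 21 209.0 2.8;
```

The rows are not in the units I measure in: shifts go in shares of 80 cm and turns go in shares of 180 degrees. I convert before sending: -0.0366 m / 0.8 = -0.0458, -0.018 m / 0.8 = -0.0225, -0.1015 rad / 3.1416 = -0.0323.

```bash
python3 -m pendant '[{"finger_gap":0.091,"rotvec":[0,0,-0.0323]},{"finger_gap":0.091,"rotvec":[0,0,-0.0323]},{"finger_gap":0.091,"xyz":[-0.0225,-0.0458,0]},{"finger_gap":0.091,"xyz":[-0.0225,-0.0458,0]},{"finger_gap":0.091,"xyz":[-0.0225,-0.0458,0]}]'
python3 -m pendant '[{"finger_gap":0.091,"xyz":[-0.0225,-0.0458,0]},{"finger_gap":0.091,"xyz":[-0.0225,-0.0458,0]},{"finger_gap":0.091,"xyz":[-0.0225,-0.0458,0]},{"finger_gap":0.091,"xyz":[-0.0225,-0.0458,0]},{"finger_gap":0.091,"xyz":[-0.0225,-0.0458,0]}]'
python3 -m pendant '[{"finger_gap":0.091,"xyz":[-0.0225,-0.0458,0]},{"finger_gap":0.091,"xyz":[-0.0225,-0.0458,0]},{"finger_gap":0.091,"xyz":[-0.0225,-0.0458,0]},{"finger_gap":0.091,"xyz":[-0.0225,-0.0458,0]},{"finger_gap":0.091,"xyz":[-0.0225,-0.0458,0]}]'
python3 -m pendant '[{"finger_gap":0.091,"xyz":[-0.0225,-0.0458,0.025]},{"finger_gap":0.091,"xyz":[-0.0225,-0.0458,0.025]},{"finger_gap":0.091,"xyz":[-0.0225,-0.0458,0.025]},{"finger_gap":0.091,"xyz":[-0.0225,-0.0458,0.025]},{"finger_gap":0.091,"xyz":[-0.0225,-0.0458,0.025]}]'
```

```text
time_s: 1.52
position: [0.2552, 0.4673, 0.2326]
tool_rot: [0.0, 0.077, 0.997, -0.0]
ft_force: [1.3, -0.3, 0.4]
grip_width: 0.0908
gripper_force: 0.0
time_s: 1.93
position: [0.3161, 0.2722, 0.2331]
tool_rot: [0.0, 0.077, 0.997, 0.0]
ft_force: [2.1, -0.1, 1.6]
grip_width: 0.0909
gripper_force: 0.0
time_s: 2.35
position: [0.3769, 0.0773, 0.2333]
tool_rot: [0.0, 0.077, 0.997, 0.0]
ft_force: [0.9, 0.4, 0.1]
grip_width: 0.0911
gripper_force: 0.0
time_s: 2.77
position: [0.4327, -0.1015, 0.1405]
tool_rot: [0.0, 0.077, 0.997, -0.0]
ft_force: [1.0, 0.6, 0.3]
grip_width: 0.0914
gripper_force: 0.0
```

Scaled: 0.03 m / 0.8 = 0.0375, -0.029 m / 0.8 = -0.0363.

```bash
python3 -m pendant '[{"finger_gap":0.091,"xyz":[-0.0179,-0.0363,0]},{"finger_gap":0.091,"xyz":[-0.0179,-0.0363,0]},{"finger_gap":0.091,"xyz":[-0.0179,-0.0363,0]},{"finger_gap":0.091,"xyz":[0,0,0.0375]},{"finger_gap":0.091,"xyz":[0,0,0.025]}]'
python3 - <<'E'
from h import *
p,d=robot.snapshot("scene"); cv2.imwrite("pics/pre.png",cv2.resize(p[100:260,220:420],(800,640))[:600,:,::-1])
E
```

```text
time_s: 3.18
position: [0.4624, -0.1941, 0.0904]
tool_rot: [0.001, 0.078, 0.997, -0.001]
ft_force: [-1.6, 1.3, -2.1]
grip_width: 0.0911
gripper_force: 0.0
```

View pics/pre.png

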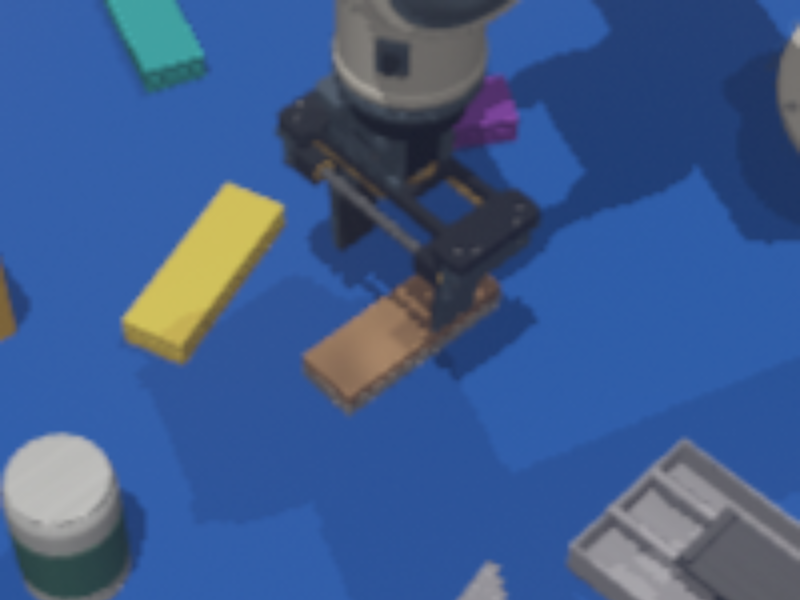

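The open gripper straddles the tan stone, with the near finger at (455,300) on its near side. Nothing else is within reach of the fingers. Descend and close.

Scaled: 0.03 m / 0.8 = 0.0375, 0.025 m / 0.8 = 0.0313.

```bash
python3 -m pendant '[{"finger_gap":0.091,"xyz":[0,0,0.0375]},{"finger_gap":0.091,"xyz":[0,0,0.0313]},{"finger_gap":0.091,"xyz":[0,0,0.0163]},{"finger_gap":0.091},{"finger_gap":0.04}]'
python3 -m pendant '[{"finger_gap":0.04},{"finger_gap":0.04},{"finger_gap":0.04},{"finger_gap":0.04},{"finger_gap":0.04}]'
python3 -m pendant '[{"finger_gap":0.04},{"finger_gap":0.04}]'
```

```text
time_s: 3.65
position: [0.4613, -0.1917, 0.0235]
tool_rot: [-0.0, 0.077, 0.997, 0.0]
ft_force: [1.0, 0.8, 0.4]
grip_width: 0.0867
gripper_force: 0.0
time_s: 4.07
position: [0.4616, -0.192, 0.0237]
tool_rot: [0.0, 0.077, 0.997, -0.0]
ft_force: [0.7, 0.4, -0.4]
grip_width: 0.0538
gripper_force: 0.0
time_s: 4.23
position: [0.4616, -0.192, 0.0236]
tool_rot: [0.0, 0.077, 0.997, -0.0]
ft_force: [-0.7, 0.7, 7.9]
grip_width: 0.0498
gripper_force: 30.0
```

Scaled: -0.04 m / 0.8 = -0.05, -0.03 m / 0.8 = -0.0375.

```bash
python3 -m pendant '[{"finger_gap":0.04,"xyz":[0,0,-0.025]},{"finger_gap":0.04,"xyz":[0,0,-0.0375]},{"finger_gap":0.04,"xyz":[0,0,-0.05]},{"finger_gap":0.04,"xyz":[0,0,-0.05]},{"finger_gap":0.04,"xyz":[0,0,-0.025]}]'
python3 -m pendant '[{"finger_gap":0.04,"xyz":[0.0025,0.051,0]},{"finger_gap":0.04,"xyz":[0.0025,0.051,0]},{"finger_gap":0.04,"xyz":[0.0025,0.051,0]},{"finger_gap":0.04,"xyz":[0.0025,0.051,0]}]'
python3 -m pendant '[{"finger_gap":0.04,"xyz":[0.0025,0.051,0]},{"finger_gap":0.04,"xyz":[0.0025,0.051,0]},{"finger_gap":0.04,"xyz":[0.0025,0.051,0]},{"finger_gap":0.04,"xyz":[0.0025,0.051,0]}]'
python3 -m pendant '[{"finger_gap":0.04,"rotvec":[0,0,0.0369]},{"finger_gap":0.04,"rotvec":[0,0,0.0369]},{"finger_gap":0.04,"rotvec":[0,0,0.0369]},{"finger_gap":0.04,"rotvec":[0,0,0.0369]},{"finger_gap":0.04,"rotvec":[0,0,0.0369]}]'
python3 -m pendant '[{"finger_gap":0.04,"rotvec":[0,0,0.0369]},{"finger_gap":0.04,"rotvec":[0,0,0.0369]},{"finger_gap":0.04,"rotvec":[0,0,0.0369]},{"finger_gap":0.04,"rotvec":[0,0,0.0369]},{"finger_gap":0.04,"rotvec":[0,0,0.0369]}]'
python3 -m pendant '[{"finger_gap":0.04,"rotvec":[0,0,0.0369]},{"finger_gap":0.04,"rotvec":[0,0,0.0369]},{"finger_gap":0.04,"rotvec":[0,0,0.0369]},{"finger_gap":0.04},{"finger_gap":0.04}]'
python3 - <<'E'
from h import *
s=robot.sense(); from scipy.spatial.transform import Rotation as R
w=s["tool_rot"]; r=R.from_quat([*w[1:],w[0]]).as_matrix(); print(r.round(4)); print(s["position"],s["joint_positions"].round(3),s["ft_force"],s["moment"])
p,d=robot.snapshot("scene"); cv2.imwrite("pics/over.png",cv2.resize(p[150:350,330:550],(660,600))[:,:,::-1])
E
```

```text
time_s: 4.65
position: [0.4621, -0.1923, 0.1772]
tool_rot: [0.002, 0.077, 0.997, -0.001]
ft_force: [1.7, -1.0, -3.0]
grip_width: 0.0498
gripper_force: 30.0
time_s: 4.98
position: [0.4781, -0.0279, 0.1733]
tool_rot: [-0.0, 0.078, 0.997, 0.0]
ft_force: [1.0, 0.8, -3.5]
grip_width: 0.0496
gripper_force: 30.0
time_s: 5.32
position: [0.4953, 0.1351, 0.1731]
tool_rot: [-0.0, 0.077, 0.997, -0.0]
ft_force: [1.8, -0.6, -4.3]
grip_width: 0.0501
gripper_force: 30.0
time_s: 5.73
position: [0.4955, 0.1332, 0.1729]
tool_rot: [-0.0, 0.362, 0.932, -0.0]
ft_force: [1.1, 0.6, -3.3]
grip_width: 0.0499
gripper_force: 30.0
time_s: 6.15
position: [0.4955, 0.133, 0.1729]
tool_rot: [-0.0, 0.613, 0.79, -0.0]
ft_force: [-0.3, -0.8, -3.2]
grip_width: 0.0494
gripper_force: 30.0
time_s: 6.57
position: [0.4956, 0.133, 0.173]
tool_rot: [-0.0, 0.738, 0.675, -0.0]
ft_force: [-0.6, -0.3, -3.7]
grip_width: 0.0496
gripper_force: 30.0
[[ 8.820e-02  9.961e-01 -6.000e-04]
 [ 9.961e-01 -8.820e-02 -1.000e-04]
 [-2.000e-04 -5.000e-04 -1.000e+00]]
[0.49562852 0.13298482 0.17302718] [ 0.146  0.412  1.692 -0.     1.038  0.234] [-0.62920823 -0.34400515 -3.65200407] [-0.15423626  0.07980979 -0.00277691]
```

View pics/over.png

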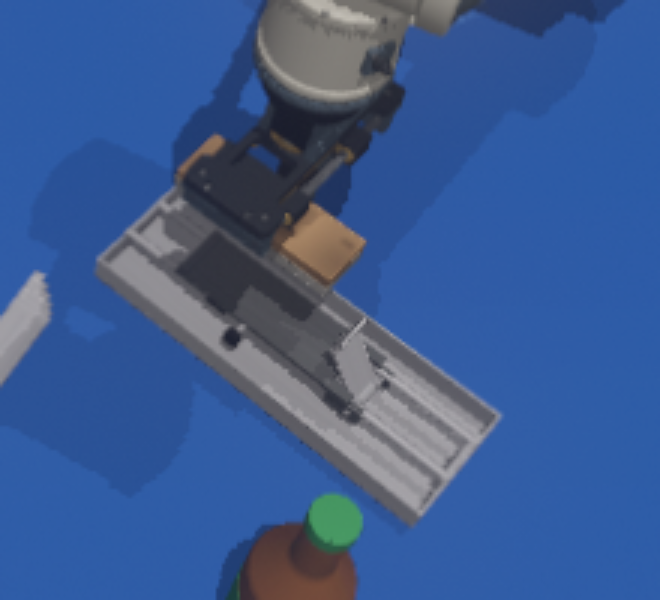

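Run:
```python
from h import *
Q=np.array([.4997,.1864,1.4781])
for n in("scene","top"):
    z=np.load(n+".npz"); p=z["p"].astype(float); d=z["d"]
    P,u,v=pts(n,d,np.ones(d.shape,bool)); L=local(Q,P)*1000; g=p[v,u].mean(1)
    k=(abs(L[:,0])<175)&(abs(L[:,1])<65)
    thr=115 if n=="scene" else 160
    if n=="scene":
        b=(np.hypot(u-407,v-262)<5); print("knob",np.c_[L[b],g[b]][g[b]<60].round().tolist())
    # lateral profile of the bed, x -90..20, bed-height plane
    W=local(Q,onplane(n,np.c_[u,v][k],.046))*1000; c=g[k]
    m=(W[:,0]>-85)&(W[:,0]<-20)
    print(n,"y:",[(y,int(c[m&(abs(W[:,1]-y)<1.5)].mean()),) for y in range(-45,46,3) if (m&(abs(W[:,1]-y)<1.5)).any()])
    m=abs(W[:,1])<12
    print(n,"x:",[(x,int(c[m&(abs(W[:,0]-x)<1.5)].mean())) for x in list(range(-126,-84,3)) if (m&(abs(W[:,0]-x)<1.5)).any()])
```

```text
knob [[-37.0, -44.0, 47.0, 48.0], [-35.0, -43.0, 49.0, 48.0], [-33.0, -41.0, 48.0, 60.0], [-38.0, -46.0, 42.0, 45.0], [-35.0, -46.0, 46.0, 46.0], [-34.0, -44.0, 46.0, 49.0], [-31.0, -45.0, 51.0, 50.0], [-29.0, -42.0, 48.0, 58.0], [-36.0, -48.0, 43.0, 41.0], [-34.0, -48.0, 45.0, 42.0], [-32.0, -45.0, 43.0, 44.0], [-30.0, -44.0, 46.0, 48.0], [-29.0, -41.0, 43.0, 47.0], [-35.0, -49.0, 40.0, 48.0], [-33.0, -47.0, 40.0, 41.0], [-30.0, -48.0, 45.0, 42.0], [-29.0, -45.0, 43.0, 44.0], [-27.0, -44.0, 44.0, 45.0], [-31.0, -49.0, 40.0, 48.0], [-29.0, -48.0, 40.0, 41.0], [-27.0, -47.0, 42.0, 42.0], [-34.0, -28.0, 2.0, 60.0]]
scene y: [(-45, 120), (-42, 121), (-39, 99), (-36, 91), (-33, 86), (-30, 69), (-27, 81), (-24, 91), (-21, 93), (-18, 92), (-15, 92), (-12, 94), (-9, 93), (-6, 92), (-3, 92), (0, 93), (3, 93), (6, 93), (9, 93), (12, 93), (15, 93), (18, 93), (21, 93), (24, 93), (27, 107), (30, 136), (33, 134), (36, 103), (39, 97), (42, 97), (45, 100)]
scene x: [(-126, 132), (-123, 145), (-120, 142), (-117, 140), (-114, 141), (-111, 144), (-108, 118), (-105, 97), (-102, 93), (-99, 83), (-96, 93), (-93, 94), (-90, 94), (-87, 94)]
top y: [(-45, 168), (-42, 195), (-39, 208), (-36, 217), (-33, 203), (-30, 184), (-27, 152), (-24, 123), (-21, 120), (-18, 120), (-15, 121), (-12, 122), (-9, 122), (-6, 120), (-3, 121), (0, 121), (3, 122), (6, 122), (9, 122), (12, 121), (15, 121), (18, 121), (21, 120), (24, 120), (27, 124), (30, 135), (33, 138), (36, 140), (39, 159), (42, 187), (45, 228)]
top x: [(-126, 214), (-123, 189), (-120, 155), (-117, 124), (-114, 111), (-111, 99), (-108, 99), (-105, 116), (-102, 123), (-99, 122), (-96, 124), (-93, 123), (-90, 123), (-87, 124)]
```

```bash
cat > f.py <<'E'
from h import *
from scipy.spatial.transform import Rotation as R
F=[];P=[]
for i in range(5):
    robot.snapshot("top"); s=robot.sense(); F.append(s["ft_force"]);P.append(s["position"])
Q=np.array([.4997,.1864,1.4781]); F=np.array(F); P=np.mean(P,0)
f=local(np.r_[0,0,Q[2]],F); w=s["tool_rot"]; r=R.from_quat([*w[1:],w[0]]).as_matrix()
print("t",s["time_s"],"tray pos mm",(local(Q,P[None])[0]*1000).round(1),"F tray",f.mean(0).round(2),"sd",f.std(0).round(1),"mom",s["moment"].round(2),"tilt",round(float(np.arcsin(-r[2,0])),4),"yaw",round(float(np.arctan2(r[1,0],r[0,0])-Q[2]),4),"grip",round(s["grip_width"],4))
E
python3 f.py
python3 -m pendant '[{"finger_gap":0.04,"xyz":[0,-0.0013,0],"rotvec":[0,-0.0277,0.0014]},{"finger_gap":0.04,"xyz":[0.0025,0,0.028]},{"finger_gap":0.04,"xyz":[0.0025,0,0.028]},{"finger_gap":0.04,"xyz":[0.0025,0,0.028]},{"finger_gap":0.04,"xyz":[0.0019,0,0.0188]}]'
python3 f.py
```

```text
t 6.8667 tray pos mm [-53.5  -1.1 173.1] F tray [ 0.38  0.32 -3.33] sd [0.2 0.2 0.5] mom [-0.01  0.09  0.02] tilt -0.0 yaw 0.0021 grip 0.0497
time_s: 7.28
position: [0.4943, 0.1335, 0.089]
tool_rot: [0.029, 0.739, 0.672, -0.033]
ft_force: [-0.5, -0.3, -3.7]
grip_width: 0.0497
gripper_force: 30.0
t 7.5333 tray pos mm [-53.3   0.4  89.7] F tray [-0.67  0.34 -3.41] sd [0.4 1.4 2.1] mom [ 0.04  0.01 -0.03] tilt 0.0867 yaw -0.0034 grip 0.05
```

Scaled: 0.005 m / 0.8 = 0.0063, 0.0045 m / 0.8 = 0.0056.

```bash
python3 -m pendant '[{"finger_gap":0.04,"xyz":[0.0006,0,0.0063]},{"finger_gap":0.04,"xyz":[0.0005,0,0.0056]}]'
python3 f.py
python3 - <<'E'
from h import *
p,d=robot.snapshot("scene"); cv2.imwrite("pics/nose.png",cv2.resize(p[180:320,360:500],(600,600),interpolation=cv2.INTER_CUBIC)[:,:,::-1])
E
```

```text
time_s: 7.7
position: [0.4957, 0.1337, 0.0818]
tool_rot: [0.03, 0.74, 0.672, -0.031]
ft_force: [0.0, 0.7, -3.8]
grip_width: 0.0495
gripper_force: 30.0
t 7.95 tray pos mm [-53.1  -0.2  81.1] F tray [-0.46  0.34 -3.34] sd [0.4 0.4 0.6] mom [0.01 0.04 0.03] tilt 0.087 yaw -0.0037 grip 0.0498
```

View pics/nose.png

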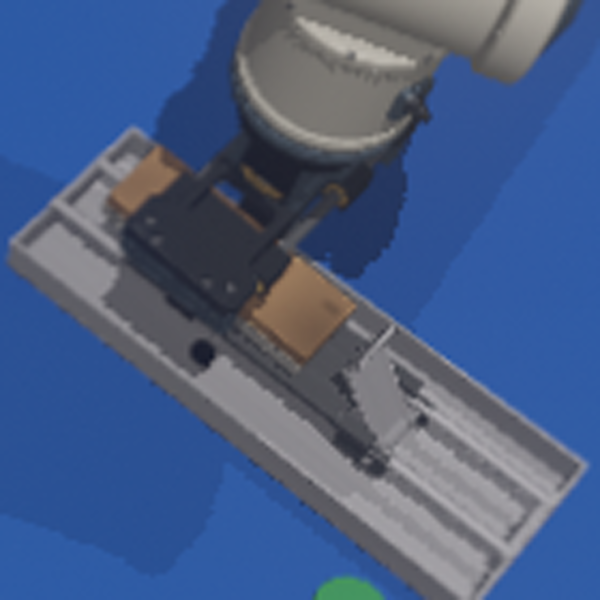

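The stone hangs aligned over the bed, its nose at (320,340), short of the flap edge at (375,350). Feel for the bed.

Scaled: 0.003 m / 0.8 = 0.0038, 0.0003 m / 0.8 = 0.0004.

```bash
python3 -m pendant '[{"finger_gap":0.04,"xyz":[0.0004,0,0.0038]}]'; python3 f.py
python3 -m pendant '[{"finger_gap":0.04,"xyz":[0.0001,0,0.0015]}]'; python3 f.py
```

```text
time_s: 8.08
position: [0.4953, 0.1337, 0.0786]
tool_rot: [0.03, 0.74, 0.672, -0.032]
ft_force: [0.4, -0.7, -3.8]
grip_width: 0.0499
gripper_force: 30.0
t 8.3333 tray pos mm [-53.1  -0.1  77.9] F tray [-0.12  0.21 -3.76] sd [0.4 0.5 0.3] mom [-0.06  0.04 -0.03] tilt 0.0871 yaw -0.0036 grip 0.0501
time_s: 8.42
position: [0.4951, 0.1336, 0.077]
tool_rot: [0.029, 0.74, 0.672, -0.032]
ft_force: [-0.1, 0.3, -2.6]
grip_width: 0.0498
gripper_force: 30.0
t 8.6667 tray pos mm [-53.   -0.1  76.8] F tray [ 0.31  0.11 -3.34] sd [0.3 0.6 0.6] mom [ 0.    0.05 -0.01] tilt 0.087 yaw -0.0037 grip 0.0496
```

Scaled: 0.005 m / 0.8 = 0.0063, 0.004 m / 0.8 = 0.005.

```bash
python3 -m pendant '[{"finger_gap":0.04,"xyz":[0.0063,0,-0.0005]},{"finger_gap":0.04,"xyz":[0.0063,0,-0.0005]},{"finger_gap":0.04,"xyz":[0.005,0,-0.0005]}]'; python3 f.py
for i in 1; do python3 -m pendant '[{"finger_gap":0.04,"xyz":[0.0025,0,-0.0003]}]'; python3 f.py; done
python3 -m pendant '[{"finger_gap":0.04,"xyz":[0.0025,0,-0.0003]}]'; python3 f.py
```

```text
time_s: 8.92
position: [0.4965, 0.1482, 0.0769]
tool_rot: [0.029, 0.74, 0.672, -0.032]
ft_force: [0.3, 0.1, -3.0]
grip_width: 0.0501
gripper_force: 30.0
t 9.1667 tray pos mm [-38.4  -0.2  76.9] F tray [-0.04 -0.17 -3.33] sd [0.8 0.5 0.5] mom [-0.03 -0.01 -0.02] tilt 0.0871 yaw -0.0034 grip 0.05
time_s: 9.25
position: [0.4964, 0.1493, 0.0769]
tool_rot: [0.029, 0.74, 0.672, -0.032]
ft_force: [-0.6, -0.5, -2.7]
grip_width: 0.0497
gripper_force: 30.0
t 9.5 tray pos mm [-36.9  -0.2  76.9] F tray [ 0.41 -0.16 -3.79] sd [0.5 0.2 0.8] mom [-0.02  0.02  0.  ] tilt 0.087 yaw -0.0038 grip 0.0499
time_s: 9.58
position: [0.4966, 0.1513, 0.0769]
tool_rot: [0.029, 0.74, 0.671, -0.032]
ft_force: [0.9, 0.6, -2.9]
grip_width: 0.0495
gripper_force: 30.0
t 9.8333 tray pos mm [-34.9  -0.3  76.9] F tray [ 0.12 -0.01 -3.54] sd [0.6 0.1 0.2] mom [ 0.01  0.05 -0.  ] tilt 0.087 yaw -0.0037 grip 0.0498
```

Scaled: 0.002 m / 0.8 = 0.0025, -0.0002 m / 0.8 = -0.0003.

```bash
python3 -m pendant '[{"finger_gap":0.04,"xyz":[0.0025,0,-0.0003]}]'; python3 f.py
python3 -m pendant '[{"finger_gap":0.04,"xyz":[0.0025,0,-0.0003]}]'; python3 f.py
python3 -m pendant '[{"finger_gap":0.04,"xyz":[0.0025,0,-0.0003]}]'; python3 f.py
```

```text
time_s: 9.92
position: [0.4968, 0.1534, 0.0769]
tool_rot: [0.029, 0.74, 0.671, -0.032]
ft_force: [0.5, 0.1, -4.1]
grip_width: 0.0501
gripper_force: 30.0
t 10.1667 tray pos mm [-32.8  -0.3  76.9] F tray [-0.21 -0.28 -3.16] sd [0.8 0.4 0.3] mom [-0.02  0.02 -0.03] tilt 0.087 yaw -0.0036 grip 0.0501
time_s: 10.25
position: [0.497, 0.1554, 0.077]
tool_rot: [0.029, 0.74, 0.671, -0.032]
ft_force: [0.7, 0.3, -3.2]
grip_width: 0.0501
gripper_force: 30.0
t 10.5 tray pos mm [-30.9  -0.2  77. ] F tray [-0.26 -0.11 -3.56] sd [0.5 0.6 0.4] mom [0.01 0.1  0.  ] tilt 0.087 yaw -0.0037 grip 0.0496
time_s: 10.58
position: [0.4971, 0.1573, 0.077]
tool_rot: [0.029, 0.74, 0.672, -0.032]
ft_force: [-0.6, -3.4, -3.9]
grip_width: 0.0496
gripper_force: 30.0
t 10.8333 tray pos mm [-29.   -0.1  76.9] F tray [-2.9  -0.1  -5.02] sd [0.6 0.3 0.3] mom [-0.52  0.13 -0.04] tilt 0.0872 yaw -0.0036 grip 0.0498
```

Scaled: 0.0015 m / 0.8 = 0.0019, -0.00013 m / 0.8 = -0.0002.

```bash
python3 -m pendant '[{"finger_gap":0.04,"xyz":[0.0019,0,-0.0002]},{"finger_gap":0.04,"xyz":[0.0019,0,-0.0002]}]'; python3 f.py
python3 -m pendant '[{"finger_gap":0.04,"xyz":[0.0019,0,-0.0002]},{"finger_gap":0.04,"xyz":[0.0019,0,-0.0002]}]'; python3 f.py
python3 -m pendant '[{"finger_gap":0.04,"xyz":[0.0019,0,-0.0002]}]'; python3 f.py
```

```text
time_s: 11.0
position: [0.4975, 0.1605, 0.077]
tool_rot: [0.029, 0.74, 0.672, -0.032]
ft_force: [-0.7, -3.2, -4.2]
grip_width: 0.0497
gripper_force: 30.0
t 11.25 tray pos mm [-25.8  -0.2  77. ] F tray [-3.61 -0.4  -4.88] sd [0.2 0.3 0.7] mom [-0.66  0.12 -0.07] tilt 0.0871 yaw -0.0037 grip 0.0494
time_s: 11.42
position: [0.4978, 0.1635, 0.077]
tool_rot: [0.029, 0.74, 0.672, -0.032]
ft_force: [-0.1, -5.0, -3.7]
grip_width: 0.0497
gripper_force: 30.0
t 11.6667 tray pos mm [-22.8  -0.3  77. ] F tray [-4.1  -0.16 -4.85] sd [0.5 0.2 0.8] mom [-0.78  0.07  0.03] tilt 0.087 yaw -0.0037 grip 0.0498
time_s: 11.75
position: [0.498, 0.1649, 0.077]
tool_rot: [0.029, 0.74, 0.672, -0.032]
ft_force: [-0.3, -4.6, -3.6]
grip_width: 0.0499
gripper_force: 30.0
t 12.0 tray pos mm [-21.4  -0.3  77. ] F tray [-4.76 -0.2  -5.12] sd [0.2 0.4 0.8] mom [-0.85  0.18  0.02] tilt 0.0871 yaw -0.0037 grip 0.0501
```

Scaled: 0.0015 m / 0.8 = 0.0019, -0.00013 m / 0.8 = -0.0002.

```bash
python3 -m pendant '[{"finger_gap":0.04,"xyz":[0.0019,0,-0.0002]},{"finger_gap":0.04,"xyz":[0.0019,0,-0.0002]}]'; python3 f.py
python3 -m pendant '[{"finger_gap":0.04,"xyz":[0.0013,0,-0.0001]},{"finger_gap":0.04,"xyz":[0.0013,0,-0.0001]}]'; python3 f.py
python3 - <<'E'
from h import *
p,d=robot.snapshot("scene"); cv2.imwrite("pics/in.png",cv2.resize(p[180:320,360:500],(600,600),interpolation=cv2.INTER_CUBIC)[:,:,::-1])
E
```

```text
time_s: 12.17
position: [0.4982, 0.1679, 0.077]
tool_rot: [0.029, 0.74, 0.672, -0.032]
ft_force: [-0.7, -6.4, -3.5]
grip_width: 0.0497
gripper_force: 30.0
t 12.4167 tray pos mm [-18.5  -0.3  77. ] F tray [-5.87 -0.18 -4.95] sd [0.8 0.5 0.1] mom [-1.05  0.13  0.01] tilt 0.0872 yaw -0.0037 grip 0.0495
time_s: 12.58
position: [0.4984, 0.1698, 0.077]
tool_rot: [0.029, 0.74, 0.672, -0.032]
ft_force: [-0.9, -6.5, -3.4]
grip_width: 0.0501
gripper_force: 30.0
t 12.8333 tray pos mm [-16.6  -0.3  77. ] F tray [-6.75  0.03 -4.58] sd [0.3 0.6 0.4] mom [-1.21  0.13  0.03] tilt 0.0873 yaw -0.0037 grip 0.0498
```

View pics/in.png

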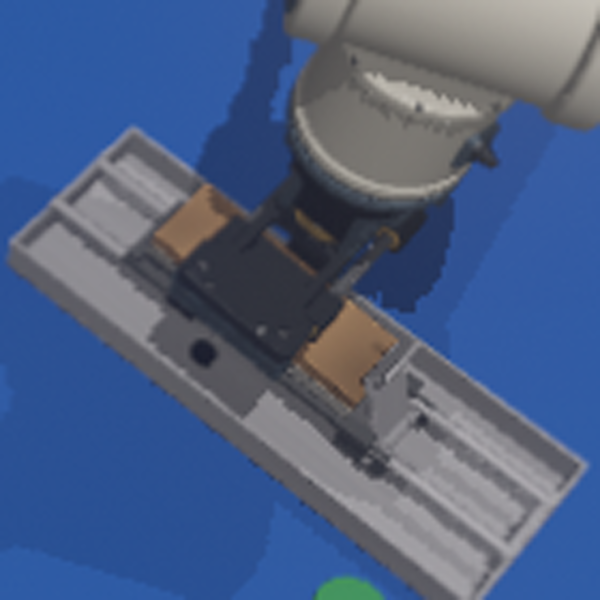

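Scaled: 0.001 m / 0.8 = 0.0013, -0.0001 m / 0.8 = -0.0001.

```bash
python3 -m pendant '[{"finger_gap":0.04,"xyz":[0.0013,0,-0.0001]}]'; python3 f.py
python3 -m pendant '[{"finger_gap":0.04,"xyz":[-0.0008,0,0.003],"rotvec":[0,0.0092,0]}]'; python3 f.py
python3 -m pendant '[{"finger_gap":0.04,"xyz":[-0.0009,0,0.0029],"rotvec":[0,0.0092,0]}]'; python3 f.py
```

```text
time_s: 12.97
position: [0.4985, 0.1707, 0.077]
tool_rot: [0.029, 0.74, 0.672, -0.032]
ft_force: [-0.4, -6.6, -3.8]
grip_width: 0.0499
gripper_force: 30.0
t 13.2167 tray pos mm [-15.6  -0.2  77. ] F tray [-6.97 -0.23 -4.09] sd [0.4 0.7 0.5] mom [-1.2   0.16  0.02] tilt 0.0874 yaw -0.0036 grip 0.05
time_s: 13.3
position: [0.4986, 0.1706, 0.0749]
tool_rot: [0.02, 0.74, 0.672, -0.022]
ft_force: [-1.4, -6.2, -3.6]
grip_width: 0.0498
gripper_force: 30.0
t 13.55 tray pos mm [-16.6  -0.1  74.5] F tray [-6.22 -0.23 -5.92] sd [1.  0.6 0.5] mom [-1.22  0.19  0.01] tilt 0.0583 yaw -0.0039 grip 0.0495
time_s: 13.63
position: [0.4984, 0.1698, 0.0725]
tool_rot: [0.01, 0.74, 0.672, -0.011]
ft_force: [-1.1, -5.1, -6.5]
grip_width: 0.0495
gripper_force: 30.0
t 13.8833 tray pos mm [-17.4  -0.1  72.2] F tray [-5.67  0.24 -7.08] sd [1.2 0.8 0.5] mom [-1.22  0.18  0.05] tilt 0.0293 yaw -0.0039 grip 0.0501
```

Scaled: 0.0022 m / 0.8 = 0.0028, -0.0008 m / 0.8 = -0.001, 0.0293 rad / 3.1416 = 0.0093.

```bash
python3 -m pendant '[{"finger_gap":0.04,"xyz":[-0.001,0,0.0028],"rotvec":[0,0.0093,-0.0012]}]'; python3 f.py
```

```text
time_s: 13.97
position: [0.4985, 0.169, 0.0704]
tool_rot: [0.0, 0.739, 0.674, 0.0]
ft_force: [-0.4, -5.0, -6.5]
grip_width: 0.0496
gripper_force: 30.0
t 14.2167 tray pos mm [-18.3  -0.2  70.1] F tray [-5.09  0.17 -6.6 ] sd [0.5 0.7 0.7] mom [-1.19  0.23  0.04] tilt -0.0 yaw -0.0003 grip 0.0498
```

The rows are not in the units I measure in: shifts go in shares of 80 cm and turns go in shares of 180 degrees. I convert before sending: 0.0005 m / 0.8 = 0.0006.

```bash
python3 -m pendant '[{"finger_gap":0.04,"xyz":[0,0,0.0006]}]'; python3 f.py
python3 -m pendant '[{"finger_gap":0.04,"xyz":[0,0,0.0005]}]'; python3 f.py
```

```text
time_s: 14.3
position: [0.4983, 0.1683, 0.0698]
tool_rot: [-0.0, 0.739, 0.674, 0.0]
ft_force: [-0.4, -6.6, -3.5]
grip_width: 0.0497
gripper_force: 30.0
t 14.55 tray pos mm [-18.1  -0.3  69.7] F tray [-6.09  0.49 -4.03] sd [0.4 0.4 0.4] mom [-1.17  0.16  0.02] tilt -0.0 yaw -0.0 grip 0.0499
time_s: 14.63
position: [0.4983, 0.1684, 0.0695]
tool_rot: [0.0, 0.739, 0.674, 0.0]
ft_force: [-4.7, -6.6, 15.4]
grip_width: 0.0499
gripper_force: 30.0
t 14.8833 tray pos mm [-18.1  -0.3  69.6] F tray [-6.2   1.24  0.54] sd [0.3 0.4 0.6] mom [-1.25  0.43 -0.03] tilt -0.0001 yaw -0.0001 grip 0.0495
```

Scaled: -0.001 m / 0.8 = -0.0013.

```bash
python3 -m pendant '[{"finger_gap":0.04,"xyz":[-0.0013,0,0]}]'; python3 f.py
```

```text
time_s: 14.97
position: [0.4983, 0.1677, 0.0696]
tool_rot: [-0.0, 0.739, 0.674, 0.0]
ft_force: [-0.6, -2.0, -1.3]
grip_width: 0.0499
gripper_force: 30.0
t 15.2167 tray pos mm [-18.9  -0.4  69.6] F tray [-4.26  1.43  2.35] sd [0.6 0.4 1.6] mom [-0.97  0.54 -0.02] tilt -0.0003 yaw 0.0 grip 0.0501
```

Scaled: -0.0008 m / 0.8 = -0.001, -0.0002 m / 0.8 = -0.0003.

```bash
python3 -m pendant '[{"finger_gap":0.04,"xyz":[-0.001,0,-0.0003]}]'; python3 f.py
python3 -m pendant '[{"finger_gap":0.04,"xyz":[-0.0006,0,0]}]'; python3 f.py
```

```text
time_s: 15.3
position: [0.4983, 0.1669, 0.0696]
tool_rot: [-0.0, 0.739, 0.674, 0.0]
ft_force: [0.6, -3.7, -4.5]
grip_width: 0.0496
gripper_force: 30.0
t 15.55 tray pos mm [-19.7  -0.4  69.6] F tray [-3.86 -0.08  0.  ] sd [0.6 0.3 0.3] mom [-0.91  0.22 -0.  ] tilt -0.0003 yaw -0.0 grip 0.05
time_s: 15.63
position: [0.4982, 0.1664, 0.0696]
tool_rot: [-0.0, 0.739, 0.674, 0.0]
ft_force: [-0.3, -1.9, -1.1]
grip_width: 0.0498
gripper_force: 30.0
t 15.8833 tray pos mm [-20.1  -0.4  69.6] F tray [-1.87 -0.18 -1.21] sd [0.3 0.3 0.3] mom [-0.57  0.09 -0.05] tilt -0.0004 yaw -0.0 grip 0.0499
```

Scaled: -0.0005 m / 0.8 = -0.0006.

```bash
python3 -m pendant '[{"finger_gap":0.04,"xyz":[-0.0006,0,0]}]'; python3 f.py
python3 - <<'E'
from h import *
p,d=robot.snapshot("scene"); cv2.imwrite("pics/seat.png",cv2.resize(p[190:310,370:490],(600,600),interpolation=cv2.INTER_CUBIC)[:,:,::-1])
E
```

```text
time_s: 15.97
position: [0.4982, 0.1659, 0.0696]
tool_rot: [-0.0, 0.739, 0.674, 0.0]
ft_force: [-1.0, -1.1, -1.6]
grip_width: 0.0501
gripper_force: 30.0
t 16.2167 tray pos mm [-20.7  -0.4  69.6] F tray [-1.74 -0.47 -1.57] sd [0.4 0.3 0.7] mom [-0.56  0.01 -0.04] tilt -0.0003 yaw -0.0001 grip 0.0495
```

View pics/seat.png

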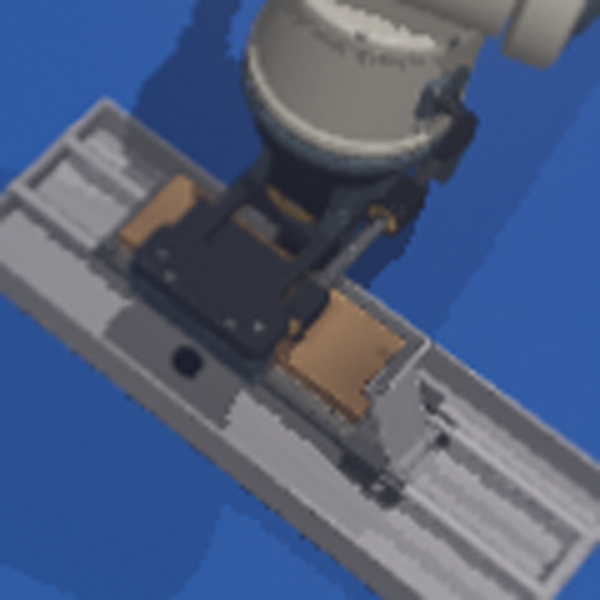

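The stone lies flat with its nose under the flap at (375,385). Its rear end at (150,215) shows a thin strip of carrier behind it. Ease it back until the stop is felt.

Scaled: -0.0005 m / 0.8 = -0.0006.

```bash
python3 -m pendant '[{"finger_gap":0.04,"xyz":[-0.0006,0,0]}]'; python3 f.py; python3 -m pendant '[{"finger_gap":0.04,"xyz":[-0.0005,0,0]}]'; python3 f.py
```

```text
time_s: 16.35
position: [0.4981, 0.1653, 0.0696]
tool_rot: [-0.0, 0.739, 0.674, 0.0]
ft_force: [0.0, -1.7, -1.8]
grip_width: 0.0497
gripper_force: 30.0
t 16.6 tray pos mm [-21.2  -0.3  69.6] F tray [-1.89 -0.69 -1.3 ] sd [0.5 0.5 0.3] mom [-0.63  0.03 -0.05] tilt -0.0002 yaw -0.0 grip 0.0496
time_s: 16.68
position: [0.4981, 0.1651, 0.0696]
tool_rot: [-0.0, 0.739, 0.674, 0.0]
ft_force: [0.5, 5.1, -3.0]
grip_width: 0.0498
gripper_force: 30.0
t 16.9333 tray pos mm [-21.3  -0.3  69.6] F tray [ 3.37  0.2  -2.05] sd [0.7 0.3 0.2] mom [0.51 0.11 0.02] tilt -0.0007 yaw -0.0001 grip 0.05
```

Scaled: -0.04 m / 0.8 = -0.05, -0.02 m / 0.8 = -0.025.

```bash
python3 -m pendant '[{"finger_gap":0.06},{"finger_gap":0.06},{"finger_gap":0.06},{"finger_gap":0.06}]'; python3 f.py
python3 -m pendant '[{"finger_gap":0.06,"xyz":[0,0,-0.0063]},{"finger_gap":0.06,"xyz":[0,0,-0.0125]},{"finger_gap":0.06,"xyz":[0,0,-0.025]},{"finger_gap":0.06,"xyz":[0,0,-0.05]},{"finger_gap":0.06,"xyz":[0,0,-0.05]}]'
python3 -m pendant '[{"finger_gap":0.06,"xyz":[-0.05,0,-0.0125]},{"finger_gap":0.06,"xyz":[-0.05,0,0]},{"finger_gap":0.06,"xyz":[-0.05,0,0]},{"finger_gap":0.06,"xyz":[-0.05,0,0]},{"finger_gap":0.06,"xyz":[-0.05,0,0]}]'
python3 - <<'E'
from h import *
Q=np.array([.4997,.1864,1.4781]); mk={}
for n in("scene","top"):
    p,d=robot.snapshot(n)
    if n=="scene": cv2.imwrite("pics/done.png",cv2.resize(p[190:310,370:490],(600,600),interpolation=cv2.INTER_CUBIC)[:,:,::-1])
    for o in("stone","tin","can","oil","knife"):
        for r in robot.masks_of(n,o)[:6]:
            print(n,o,round(r["conf"],2),np.round(r["uv"]))
    P,u,v=pts(n,d,np.ones(d.shape,bool)); L=local(Q,P)*1000; c=p[v,u].astype(float)
    k=(abs(L[:,0])<120)&(abs(L[:,1])<50)&(L[:,2]>58)&(c[:,0]>1.25*c[:,2])
    print(n,"tan top", L[k].min(0).round(),L[k].max(0).round(),cv2.minAreaRect(L[k][:,:2].astype(np.float32)), "plane",np.linalg.lstsq(np.c_[L[k][:,:2],np.ones(k.sum())],L[k][:,2],rcond=None)[0].round(4))
E
python3 f.py
```

```text
time_s: 17.27
position: [0.498, 0.1648, 0.0696]
tool_rot: [-0.0, 0.739, 0.674, 0.0]
ft_force: [-0.5, 1.0, 0.1]
grip_width: 0.0606
gripper_force: 0.0
t 17.5167 tray pos mm [-21.6  -0.3  69.6] F tray [-0.37  0.01  0.17] sd [0.4 0.1 0.3] mom [0.   0.02 0.03] tilt -0.0003 yaw -0.0 grip 0.0602
time_s: 17.93
position: [0.4971, 0.1646, 0.1861]
tool_rot: [-0.001, 0.739, 0.674, -0.001]
ft_force: [1.1, 0.4, 0.3]
grip_width: 0.0603
gripper_force: 0.0
time_s: 18.35
position: [0.479, -0.0359, 0.1957]
tool_rot: [0.0, 0.739, 0.674, 0.001]
ft_force: [1.1, 0.0, 0.1]
grip_width: 0.0599
gripper_force: 0.0
scene stone 0.95 [272. 168.]
scene stone 0.79 [322. 128.]
scene stone 0.76 [200. 135.]
scene stone 0.64 [421. 253.]
scene stone 0.64 [256. 104.]
scene tin 0.61 [207. 167.]
scene can 0.6 [236. 229.]
scene oil 0.67 [428. 353.]
scene knife 0.61 [313. 281.]
scene tan top [-98. -28.  60.] [52. 28. 83.] ((-22.98943328857422, -0.17314529418945312), (149.4298553466797, 55.73707962036133), 0.1666826456785202) plane [-9.0000e-04  3.3700e-02  7.1495e+01]
top stone 0.81 [238. 203.]
top stone 0.78 [449. 250.]
top stone 0.78 [460. 189.]
top stone 0.64 [388. 200.]
top stone 0.64 [381. 262.]
top tin 0.86 [422. 162.]
top tin 0.48 [237. 204.]
top can 0.75 [358. 136.]
top can 0.64 [421. 161.]
top oil 0.56 [204. 136.]
top knife 0.57 [294. 140.]
top tan top [-100.  -24.   62.] [50. 25. 78.] ((-24.909812927246094, 0.6549644470214844), (150.80154418945312, 49.1844596862793), 0.12372349202632904) plane [-7.70000e-03 -1.59000e-02  6.97838e+01]
t 19.2 tray pos mm [-221.3   -0.3  194.5] F tray [-0.11 -0.16 -0.26] sd [0.3 0.4 0.3] mom [-0.08  0.06 -0.02] tilt -0.0003 yaw 0.0002 grip 0.06
```

View pics/done.png

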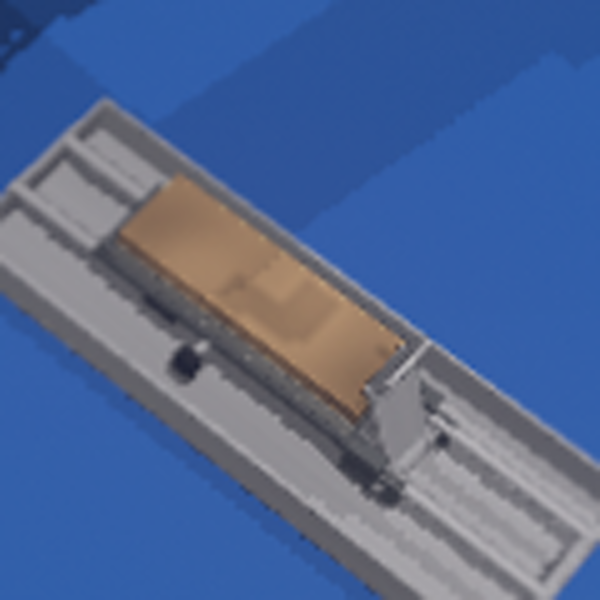

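The stone lies flat and square on the bed: rear end at the stop (150,210), nose under the arm at (380,380), top level at about 71 mm. Everything else is where it was, so I'm handing in.

```bash
python3 -c "
from cell import robot
print(robot.hand_in())"
```

```text
the job is handed in; nothing more can be done
None
```

The whetstone is in its holder, flat and square against the end stop, with the sprung arm bearing on its end and the gripper clear; I handed the job in at about 19 s, and the knife, can, tin and oil bottle were not disturbed.

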